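# Slide the locked divider to its end stop

## Robot

A 6-joint arm with a two-finger parallel gripper is mounted at the origin on the work surface. World frame = base frame: x ahead of the robot, y to its left, z up, the work surface at z = 0. Lengths are in m, angles in degrees, forces in N, time in s.
With the tool pointing down it reaches from about 0.25 to 0.725 m from the base axis. Payload 9.7 kg.
Tool frame: the origin (TCP) lies at the very end of the fingers, on their centre line; the grasp point (between the pads) lies 19 mm behind it (bot.hold_point_z is the distance from the TCP to the grasp point, in m); z points along the fingers, y is the line along which they close (so a half turn about z gives the same grasp; the last joint's range is limited). The gripper opens to 85 mm and grips with 20 to 120 N. Pads are 22 mm wide; open, the fingers measure 114 mm over their backs; the gripper's body (76 mm by 85 mm) begins 54 mm behind the grasp point. The pads swing forward as they close: fully open they stand 13 mm farther back than shut.
Start: joints at [70.588, 4.979, 10.078, 95.1, 0, 90], TCP at [0.183, 0.519, 0.231] pointing down, gripper open.
Joint ranges: [-179.16, 179.16], [-48.56, 103.87], [-65.8, 70.77], [-126.05, 130.52], [-82.76, 87.17], [-180, 180]. Speed limits (degrees/s): [127.2, 127.2, 147.25, 180, 180, 180].

## Interface

Orientations are given as [roll, pitch, yaw] about the fixed x, y, z axes, in that order (R = Rz(yaw) Ry(pitch) Rx(roll)).
In Python, from workcell import bot gives the robot as it stands.
- The arm moves only by the tool play_rows, never from a script. Its argument "targets" is a list of rows, each an object with "grip": the closure in counts, from 0 (fully open) to 255 (shut); "linear": the shift along the world's x, y, z in cm, a list of three; "delta_rot": the turn, a rotation vector about the world's x, y, z in rad, a list of three. A call has 1 to 10 rows; each row is the pose to reach, as a shift and turn from the pose commanded when the call began; what a row does not reach only later rows make up. A row lasts 1/10 s, in which the tool goes at most 50 mm and 8.59 degrees, less where a joint would pass 70% of its speed; a pose out of reach is approached as far as the arm can. A call with a gripper value outside its range is refused whole. The fingers move at their own pace and stop on an object; "force" is the grip in N (left out, the last holds). Time passes only in rows, so rows that repeat a pose let the fingers close. It gives the time, the measured TCP pose, the force, the opening and the grip force at its end, in the units of the state.
- bot.get_obs(): the state, without advancing time (a new reading comes with each control period).
- bot.camera(name): name is "scene" or "top" or "wrist"; returns a dict with "color" (400x640x3 uint8, red, green, blue), "range_z" (400x640 float32, m along the optical axis (not along the pixel's ray), 0 where there is no reading), "fov_y" (degrees; the focal length in pixels is half the picture's height over the tangent of half this angle, whatever the lens; pixels are square), "cx", "cy" (the principal point, pixels), "world_to_cam" (4x4, takes a point from world to camera coordinates). Camera axes: x right, y up, looking along -z (the intrinsics and any distortion apply to the point x, -y, -z); pixel columns grow to the right and rows downward; lengths in m; the calibration is good to about 2 mm. A picture is of the moment at which its call begins.
- bot.job_done(): hands the job in; it is judged then, once.
Trained networks look in a picture, given as the dict that the camera call returned (one of the last four; its "shot" number tells which), for a name from the list of things; names that differ only in an ending like _2 or _b are one class to them, and where a whole thing is asked for, a point or a joint stands for the part that bears it (a point fixed in the world has none). Each returns a list of dicts, best first, with "conf" (0 to 1); they miss things now and then, are a little off and sometimes report something else, mostly with a low value. They report only what shows in the picture. A call takes as long as a camera call.
- bot.search_frame(picture, target): "box" ([left, top, right, bottom] in pixels, round what is visible of it).
- bot.trace(picture, target): "pixels" (400x640 bool, what is visible of it) and "box" ([left, top, right, bottom] in pixels, round what is visible of it).
- bot.pinpoint(picture, target): "pixel" ([column, row] in pixels: a listed point, or the origin of a listed thing).
The state is a dict: "time": time; "q": joint angles; "qd": joint speeds; "joint_efforts": joint torques, N m; "ee_pos": TCP position; "tcp_rot": TCP orientation; "wrist_force": force on the tool from outside, world axes, zero at the start; "torque": the same for the moment, N m; "opening": finger opening in m; "grasp_force": force on a finger pad.
Only numpy, scipy, OpenCV 4.12 (cv2) and the standard library are available. Lean on these libraries where they do the work, as an engineer would, in place of code of your own. Each camera call takes 0.05 s, during which the arm holds its last target. There are 200 camera calls.

## Task

Make room on the desk rail for the day's folders: press the lock button on the sliding carriage with the fingertips and, keeping it held down, push the carriage gently along the rail until it meets the end stop, then let the button spring up so that it locks there and move clear. Nothing is to be gripped or lifted; do not touch the wooden board on the carriage, and leave the other things on the desk where they are.

Things in the scene. Friction and masses are not known exactly. Their poses are not given: they have to be found in the camera images.
- divider (a joint): how far the carriage has slid, in m: 0 at the tail end, 0.150 at the end stop. With the lock button up, a pawl sits in a comb with a notch every 10 mm (1 mm of play either way) and the carriage cannot move; with the button 6 mm or more down it slides freely (about 1 N). Released between notches, it drops into the nearest or rests on a tooth. Starts locked in the notch at 0.010; the last notch is at 0.150
- lock (a joint): how far the lock button is pressed, in m: 0 up (locked), 0.012 fully down. Spring: 2 N to start, 5 N fully down; springs up by itself
- button_top (a point): centre of the top face of the lock button, a black plastic rectangle 40 mm across the rail and 44 mm along it, its top 49 mm above the desk when up; it rides on the carriage and stands 17 mm proud of the carriage's flat deck (5 mm proud when fully down).
- thumb_stop (a point): middle of the upper edge of the steel thumb stop, a plate 60 mm wide across the carriage and 6 mm thick just ahead of the button (its near face is 25 mm from the button's centre along the rail's +y, this point 28 mm); it rises 22 mm above the button's top when up. A finger holding the button down can push against it
- board_top (a point): middle of the upper edge of the slim wooden board, 170 mm across the rail x 10 mm x 58 mm high, held upright on the carriage by a spring clip, 52 mm ahead of the button's centre; its upper edge is 92 mm above the desk
- end_stop (a point): middle of the upper edge of the end stop's face that the carriage meets: a steel block 60 mm wide, 44 mm high, fixed at the +y end of the rail; the button's centre lies 62 mm short of it when the carriage is fully home
- rail: aluminium rail, fixed to the desk, 60 x 300 mm, 22 mm high. Origin: centre of its underside. Its y axis runs along the rail towards the end stop, x across it, z up
- sharpener: green plastic pencil sharpener, 30 x 46 x 26 mm, loose, standing beside the rail on the robot's side. Origin: centre of its underside
- eraser: white eraser in a card sleeve, 22 x 54 x 14 mm, loose, beside the rail on the robot's side. Origin: centre of its underside
- clip_dish: round white ceramic dish of paper clips, 92 mm across, 26 mm high, loose, beyond the rail. Origin: centre of its underside
- abacus: black lacquered abacus lying flat, 120 x 260 x 20 mm, loose, on the robot's right. Origin: centre of its underside
- stapler: stapler, 36 x 135 x 51 mm, loose, on the left. Origin: centre of its underside
- pencil_cup: dark steel pencil cup, 76 mm across, 98 mm high (pencils to 155 mm), loose, on the left. Origin: centre of its underside

How it is judged:
By the outcome, as a careful person would: the job done as asked, in the order asked, and still so for the second after the job is handed in, with the robot touching nothing.
It also fails if it takes over 40 s, if anything falls off the work surface, if the arm or the gripper's body presses on something with over 40 N, if the wrist force passes 120 N, or if a joint passes its speed limit or range.

## Working session

There is one attempt and no reset: what is moved stays moved. The work goes in short steps, Python scripts to look and compute and a tool call to move; the robot and the scene stay as the last step left them, time stands still between calls to the robot, and variables do not carry over. Pictures are saved under pics/ and viewed, at most 10 in all, crops included, and the job is handed in when it is done.

Besides the shell and the picture viewer there is one more tool, called after "Call:" as name(argument=value, ...), one argument or row to a line, values as JSON. play_rows: Moves the arm, as the interface text tells. Its arguments: {"type":"object","properties":{"targets":{"type":"array","items":{"type":"object","properties":{"grip":{"type":"number"},"linear":{"type":"array","items":{"type":"number"}},"delta_rot":{"type":"array","items":{"type":"number"}}}}},"force":{"type":"number"}},"required":["targets"]}

```bash
mkdir -p pics
cat > h.py <<'E'
import numpy as np, cv2
from workcell import bot
def world(p,px,r=2,z=None):
    f=200/np.tan(np.radians(p["fov_y"]/2)); c,w=px
    T=np.linalg.inv(p["world_to_cam"])
    d=np.array([(c-p["cx"])/f,-(w-p["cy"])/f,-1])
    if z is not None:
        dw=T[:3,:3]@d; return T[:3,3]+dw*(z-T[2,3])/dw[2]
    a=p["range_z"][int(w)-r:int(w)+r+1,int(c)-r:int(c)+r+1]; D=np.median(a[a>0])
    return T[:3,:3]@(d*D)+T[:3,3]
E
python3 - <<'E'
from h import *
for n in("top","scene"):
    p=bot.camera(n); print(n,[k for k in p if k not in("color","range_z")])
    cv2.imwrite(f"pics/{n}1.png",p["color"][...,::-1])
    zs=dict(button_top=.049,thumb_stop=.071,board_top=.092,end_stop=.044,rail=0,sharpener=0,eraser=0,clip_dish=0)
    for t,z in zs.items():
        for r in bot.pinpoint(p,t)[:2]:
            try: print(t,round(r["conf"],2),np.round(r["pixel"],1),world(p,r["pixel"]).round(3),world(p,r["pixel"],z=z).round(3))
            except Exception as e: print(t,r,e)
print(bot.get_obs())
E
```

```text
top ['fov_y', 'cx', 'cy', 'world_to_cam', 'shot']
button_top 0.47 [370.9 187.1] [ 0.619 -0.143  0.049] [ 0.619 -0.143  0.049]
thumb_stop 0.84 [362.9 190.8] [ 0.607 -0.118  0.064] [ 0.607 -0.118  0.071]
board_top 0.91 [357.1 195.1] [ 0.593 -0.1    0.09 ] [ 0.593 -0.1    0.092]
end_stop 0.6 [302.3 210.3] [0.558 0.05  0.039] [0.558 0.05  0.044]
rail 0.77 [340.2 198.8] [ 0.592 -0.058  0.007] [ 0.593 -0.059  0.   ]
sharpener 0.72 [377.7 233.8] [ 0.489 -0.161  0.027] [ 0.49  -0.165  0.   ]
eraser 0.46 [325.8 247.8] [ 0.452 -0.014  0.015] [ 0.452 -0.014  0.   ]
clip_dish 0.61 [336.6 151.9] [ 0.73  -0.05   0.009] [ 0.732 -0.051  0.   ]
scene ['fov_y', 'cx', 'cy', 'world_to_cam', 'shot']
button_top 0.5 [296.2 232.6] [ 0.624 -0.147  0.048] [ 0.625 -0.147  0.049]
thumb_stop 0.87 [299.2 219. ] [ 0.606 -0.114  0.066] [ 0.609 -0.116  0.071]
thumb_stop 0.19 [193.9 277.3] [ 0.487 -0.432  0.006] [ 0.527 -0.442  0.071]
board_top 0.55 [302.6 208.3] [ 0.6   -0.091  0.091] [ 0.601 -0.091  0.092]
board_top 0.16 [395.7 151.7] [0.645 0.35  0.029] [0.675 0.291 0.092]
end_stop 0.91 [325.7 182.1] [0.558 0.065 
[... 355 characters left out ...]
.057  0.007] [ 0.729 -0.053  0.   ]
{'time': 0.9, 'q': array([ 7.05877291e+01,  4.97765491e+00,  1.00770620e+01,  9.50990266e+01,
       -1.20505627e-03,  8.99984976e+01]), 'qd': array([ 0.04528753,  0.00874244, -0.04121601,  0.05692154,  0.05400946,
       -0.06139955]), 'joint_efforts': array([-2.54948463e-04, -5.20088089e+01,  4.64868343e+01,  1.03618680e-03,
        8.80696092e-06,  5.79364055e-06]), 'ee_pos': array([0.18280259, 0.51872344, 0.23128577]), 'tcp_rot': array([1.79999620e+02, 1.20506624e-03, 1.60589232e+02]), 'wrist_force': array([0.01328892, 0.34123786, 0.21525687]), 'torque': array([ 0.02270611, -0.0165318 , -0.00392817]), 'grasp_force': 0.0, 'opening': 0.08528038854507015}
```

Run:
```python
import cv2,numpy as np
a=cv2.imread("pics/top1.png")[120:290,250:430]; b=cv2.imread("pics/scene1.png")[140:310,220:400]
f=lambda i:cv2.resize(i,None,fx=3.3,fy=3.3,interpolation=cv2.INTER_CUBIC)
cv2.imwrite("pics/top1c.png",f(a)); cv2.imwrite("pics/scene1c.png",f(b))
```

```text
(no output)
```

View pics/top1c.png

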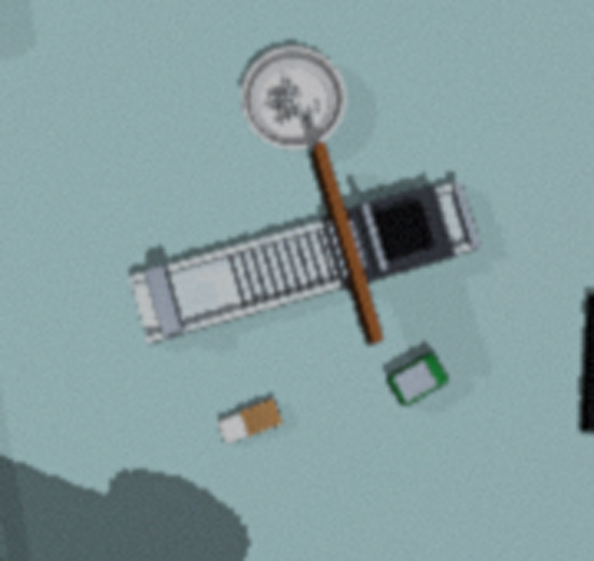

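View pics/scene1c.png

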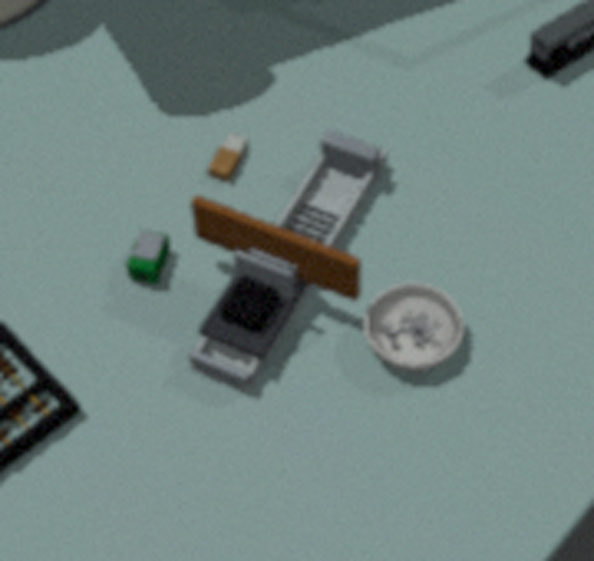

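The top crop shows the black button at about (372, 188) in the full image, with the thumb stop and board just ahead of it and the end stop at about (299, 210). The scene view agrees with this. Next I'll refine the button centre and the rail direction.

Run:
```python
from h import *
for n in("top","scene"):
    p=bot.camera(n)
    for t,z in(("button_top",.049),("rail",.022),("lock",.049),("end_stop",.03)):
        for r in bot.trace(p,t)[:1]:
            m=r["pixels"]; ys,xs=np.nonzero(m)
            P=np.array([world(p,(x,y),z=z)[:2] for x,y in zip(xs,ys)])
            rc=cv2.minAreaRect(P.astype(np.float32)*1000)
            print(n,t,round(r["conf"],2),m.sum(),np.round(rc[0],1),np.round(rc[1],1),round(rc[2],1))
    g=p["color"].max(2); ys,xs=np.nonzero(g<25)
    P=np.array([world(p,(x,y),z=.049)[:2] for x,y in zip(xs,ys)]); k=np.linalg.norm(P-[.62,-.145],axis=1)<.04
    rc=cv2.minAreaRect(P[k].astype(np.float32)*1000); print(n,"dark",k.sum(),P[k].mean(0),rc)
```

```text
top button_top 0.67 225 [ 613.3 -144. ] [41.4 44. ] 13.2
top rail 0.72 2420 [584.8 -67.3] [166.5 294.7] 35.2
top lock 0.72 234 [ 613.6 -142.9] [43.3 44.3] 16.9
top end_stop 0.82 2612 [582.9 -67.6] [165.8 293.1] 34.7
top dark 198 [ 0.61345404 -0.14497196] ((613.7825927734375, -145.27188110351562), (39.61662292480469, 39.684226989746094), 15.097277641296387)
scene button_top 0.57 198 [ 619.  -144.2] [43.9 51.4] 13.9
scene rail 0.98 2061 [580.3 -73.2] [175.4 309.7] 32.2
scene lock 0.59 202 [ 620.5 -145.8] [43.3 52.1] 15.9
scene end_stop 0.71 1253 [ 592.3 -118.2] [196.9 144.3] 15.6
scene dark 175 [ 0.62258786 -0.1475074 ] ((622.8236694335938, -147.36398315429688), (43.73653793334961, 45.43419647216797), 11.396164894104004)
```

Call:
play_rows(
  targets=[
    {"grip": 255, "linear": [5, -8, 0], "delta_rot": [0, 0, -0.1]},
    {"grip": 255, "linear": [9, -12, 0], "delta_rot": [0, 0, -0.2]},
    {"grip": 255, "linear": [13, -16, 0], "delta_rot": [0, 0, -0.3]},
    {"grip": 255, "linear": [17, -21, 0], "delta_rot": [0, 0, -0.4]},
    {"grip": 255, "linear": [21, -26, 0], "delta_rot": [0, 0, -0.5]},
    {"grip": 255, "linear": [25, -31, 0], "delta_rot": [0, 0, -0.6]},
    {"grip": 255, "linear": [29, -36, 0], "delta_rot": [0, 0, -0.7]},
    {"grip": 255, "linear": [33, -41, 0], "delta_rot": [0, 0, -0.8]},
    {"grip": 255, "linear": [37, -46, 0], "delta_rot": [0, 0, -0.9]},
    {"grip": 255, "linear": [40, -51, 0], "delta_rot": [0, 0, -0.95]},
  ],
)

```text
time: 2.4
ee_pos: [0.4954, 0.1264, 0.2314]
tcp_rot: [180.0, -0.0, 105.9]
wrist_force: [0.4, 1.5, -1.2]
opening: 0.0004
grasp_force: 0.0
```

Call:
play_rows(
  targets=[
    {"grip": 255, "linear": [3, -4, 0]},
    {"grip": 255, "linear": [5, -8, 0]},
    {"grip": 255, "linear": [7, -12, -1]},
    {"grip": 255, "linear": [9, -16, -3]},
    {"grip": 255, "linear": [11, -20, -5]},
    {"grip": 255, "linear": [12, -24, -7]},
    {"grip": 255, "linear": [12, -27, -7]},
    {"grip": 255, "linear": [12, -27, -7]},
    {"grip": 255, "linear": [12, -27, -7]},
  ],
)

```text
validation failed for argument at $.ta...
```

Run:
```python
from h import *
o=bot.get_obs();print(o["ee_pos"],o["tcp_rot"],o["wrist_force"],o["time"])
p=bot.camera("wrist"); cv2.imwrite("pics/w1.png",p["color"][...,::-1])
for t,z in(("button_top",.049),("thumb_stop",.071),("board_top",.092),("end_stop",.044),("rail",0)):
    for r in bot.pinpoint(p,t)[:1]: print(t,r["conf"],r["pixel"],world(p,r["pixel"]).round(4),world(p,r["pixel"],z=z).round(4))
for r in bot.trace(p,"button_top")[:1]:
    ys,xs=np.nonzero(r["pixels"]); P=np.array([world(p,(x,y),z=.049)[:2] for x,y in zip(xs,ys)])
    print(cv2.minAreaRect(P.astype(np.float32)*1000))
```

```text
[0.49536371 0.12640952 0.23144818] [ 1.79961648e+02 -5.17872150e-03  1.05935801e+02] [ 0.39951924  1.49304347 -1.23109789] 2.4
end_stop 0.87 [348.0, 252.6] [0.554  0.0561 0.046 ] [0.5544 0.0553 0.044 ]
```

View pics/w1.png

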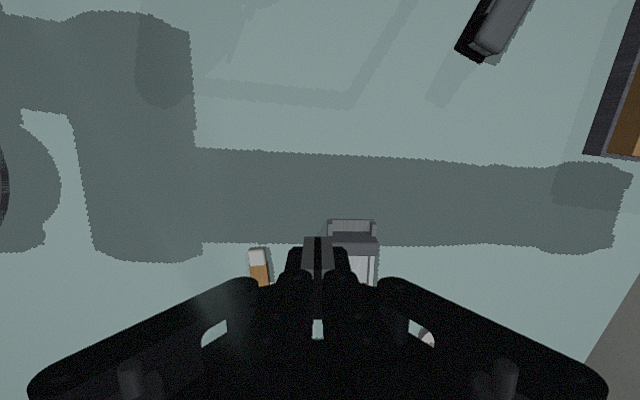

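The wrist view (camera on the +y side) shows the end stop at about (348, 250) and the closed fingers at about (318, 250). The move was refused because `delta_rot` was missing, so I'll resend it.

Call:
play_rows(
  targets=[
    {"grip": 255, "linear": [3, -4, 0], "delta_rot": [0, 0, 0]},
    {"grip": 255, "linear": [5, -8, 0], "delta_rot": [0, 0, 0]},
    {"grip": 255, "linear": [7, -12, -1], "delta_rot": [0, 0, 0]},
    {"grip": 255, "linear": [9, -16, -3], "delta_rot": [0, 0, 0]},
    {"grip": 255, "linear": [11, -20, -5], "delta_rot": [0, 0, 0]},
    {"grip": 255, "linear": [12, -24, -7], "delta_rot": [0, 0, 0]},
    {"grip": 255, "linear": [12, -27, -7], "delta_rot": [0, 0, 0]},
    {"grip": 255, "linear": [12, -27, -7], "delta_rot": [0, 0, 0]},
    {"grip": 255, "linear": [12, -27, -7], "delta_rot": [0, 0, 0]},
  ],
)

```text
time: 3.65
ee_pos: [0.6144, -0.1408, 0.1615]
tcp_rot: [180.0, -0.0, 106.2]
wrist_force: [-0.8, 1.1, -0.4]
opening: -0.0001
grasp_force: 0.0
```

Run:
```python
from h import *
o=bot.get_obs();print(o["ee_pos"],o["tcp_rot"],o["wrist_force"],o["time"])
p=bot.camera("wrist"); cv2.imwrite("pics/w2.png",p["color"][...,::-1])
for t,z in(("button_top",.049),("thumb_stop",.071),("board_top",.092),("end_stop",.044),("rail",0)):
    for r in bot.pinpoint(p,t)[:1]: print(t,r["conf"],r["pixel"],world(p,r["pixel"]).round(4),world(p,r["pixel"],z=z).round(4))
for t,z in(("button_top",.049),("board_top",.092)):
  for r in bot.trace(p,t)[:1]:
    ys,xs=np.nonzero(r["pixels"]); P=np.array([world(p,(x,y),z=z)[:2] for x,y in zip(xs,ys)])
    print(t,cv2.minAreaRect(P.astype(np.float32)*1000))
```

```text
[ 0.61435692 -0.14075068  0.1614673 ] [ 1.79991940e+02 -1.50273213e-02  1.06195778e+02] [-0.84376104  1.06638904 -0.36668316] 3.65
button_top 0.6 [316.4, 200.4] [ 0.6148 -0.1416  0.0502] [ 0.6149 -0.1419  0.049 ]
thumb_stop 0.9 [317.0, 172.6] [ 0.6076 -0.1147  0.0714] [ 0.6076 -0.1148  0.071 ]
board_top 0.58 [314.1, 148.3] [ 0.5999 -0.0955  0.093 ] [ 0.5999 -0.0956  0.092 ]
rail 0.66 [316.5, 101.5] [ 0.5916 -0.0614  0.0107] [ 0.5914 -0.0608  0.    ]
button_top ((614.1514892578125, -143.08668518066406), (40.209266662597656, 41.36363220214844), 16.183059692382812)
board_top ((609.0233154296875, -119.64210510253906), (169.72113037109375, 79.76102447509766), 16.172626495361328)
```

View pics/w2.png

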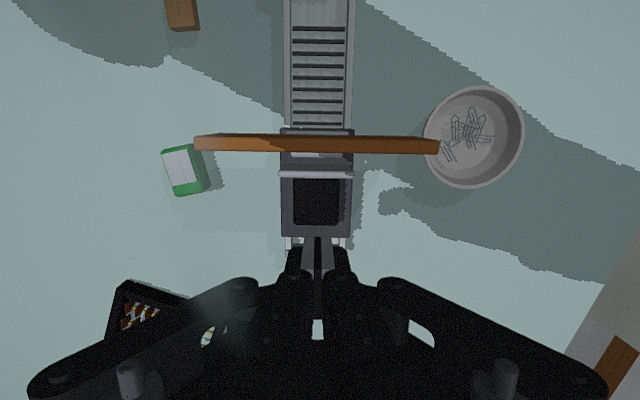

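The wrist picture shows the tool lined up with the rail. The button is at (317, 200), the thumb stop at (317, 173), and the board at row 145. The heights match the given values to within about 1 mm. Next I'll descend to just above the button.

Call:
play_rows(
  targets=[
    {"grip": 255, "linear": [-0.1, 0.4, -3], "delta_rot": [0, 0, 0]},
    {"grip": 255, "linear": [-0.1, 0.4, -6], "delta_rot": [0, 0, 0]},
    {"grip": 255, "linear": [-0.1, 0.4, -8.5], "delta_rot": [0, 0, 0]},
    {"grip": 255, "linear": [-0.1, 0.4, -10], "delta_rot": [0, 0, 0]},
    {"grip": 255, "linear": [-0.1, 0.4, -10.6], "delta_rot": [0, 0, 0]},
    {"grip": 255, "linear": [-0.1, 0.4, -10.6], "delta_rot": [0, 0, 0]},
  ],
)

```text
time: 4.65
ee_pos: [0.6132, -0.1376, 0.0552]
tcp_rot: [-180.0, -0.0, 106.2]
wrist_force: [0.3, 0.1, -0.5]
opening: -0.0001
grasp_force: 0.0
```

Call:
play_rows(
  targets=[
    {"grip": 255, "linear": [0, 0, -0.3], "delta_rot": [0, 0, 0]},
    {"grip": 255, "linear": [0, 0, -0.6], "delta_rot": [0, 0, 0]},
    {"grip": 255, "linear": [0, 0, -0.9], "delta_rot": [0, 0, 0]},
    {"grip": 255, "linear": [0, 0, -1.1], "delta_rot": [0, 0, 0]},
    {"grip": 255, "linear": [0, 0, -1.1], "delta_rot": [0, 0, 0]},
    {"grip": 255, "linear": [0, 0, -1.1], "delta_rot": [0, 0, 0]},
  ],
)

```text
time: 5.25
ee_pos: [0.6138, -0.1377, 0.0448]
tcp_rot: [179.9, 0.0, 106.2]
wrist_force: [2.9, 0.4, 3.6]
opening: 0.0
grasp_force: 1.4
```

Call:
play_rows(
  targets=[
    {"grip": 255, "linear": [0, 0, -0.2], "delta_rot": [0, 0, 0]},
    {"grip": 255, "linear": [0, 0, -0.4], "delta_rot": [0, 0, 0]},
    {"grip": 255, "linear": [0, 0, -0.55], "delta_rot": [0, 0, 0]},
    {"grip": 255, "linear": [0, 0, -0.55], "delta_rot": [0, 0, 0]},
    {"grip": 255, "linear": [0, 0, -0.55], "delta_rot": [0, 0, 0]},
  ],
)

```text
time: 5.75
ee_pos: [0.6135, -0.1377, 0.0389]
tcp_rot: [180.0, 0.0, 106.2]
wrist_force: [2.6, 0.5, 4.9]
opening: 0.0
grasp_force: 2.1
```

Call:
play_rows(
  targets=[
    {"grip": 255, "linear": [-0.06, 0.19, 0], "delta_rot": [0, 0, 0]},
    {"grip": 255, "linear": [-0.14, 0.48, 0], "delta_rot": [0, 0, 0]},
    {"grip": 255, "linear": [-0.28, 0.96, 0], "delta_rot": [0, 0, 0]},
    {"grip": 255, "linear": [-0.42, 1.44, 0], "delta_rot": [0, 0, 0]},
    {"grip": 255, "linear": [-0.56, 1.92, 0], "delta_rot": [0, 0, 0]},
    {"grip": 255, "linear": [-0.7, 2.4, 0], "delta_rot": [0, 0, 0]},
    {"grip": 255, "linear": [-0.84, 2.88, 0], "delta_rot": [0, 0, 0]},
    {"grip": 255, "linear": [-0.98, 3.36, 0], "delta_rot": [0, 0, 0]},
    {"grip": 255, "linear": [-1.12, 3.84, 0], "delta_rot": [0, 0, 0]},
    {"grip": 255, "linear": [-1.26, 4.32, 0], "delta_rot": [0, 0, 0]},
  ],
)

```text
time: 6.75
ee_pos: [0.6006, -0.0941, 0.0388]
tcp_rot: [180.0, 0.0, 106.2]
wrist_force: [2.9, -0.0, 4.9]
opening: 0.0
grasp_force: 2.1
```

```bash
cat > chk.py <<'E'
from h import *
u=np.array([-.279,.960,0])
o=bot.get_obs();t=o["ee_pos"];print(t.round(4),o["wrist_force"].round(1),o["time"])
import sys
for n in sys.argv[1:]:
  p=bot.camera(n); cv2.imwrite(f"pics/{n}_{int(o['time']*100)}.png",p["color"][...,::-1])
  for k,z in(("thumb_stop",.071),("board_top",.092),("button_top",.045),("end_stop",.044)):
    for r in bot.pinpoint(p,k)[:1]:
        w=world(p,r["pixel"],z=z); print(n,k,round(r["conf"],2),w.round(4),"along from start button",round(float((w-[.6143,-.1425,0])@u),4))
print("tcp along",(t-[.6143,-.1425,0])@u)
E
python3 chk.py wrist top
```

```text
[ 0.6006 -0.0941  0.0388] [ 2.9 -0.   4.9] 6.75
wrist thumb_stop 0.58 [ 0.5946 -0.073   0.071 ] along from start button 0.0723
wrist board_top 0.86 [ 0.5881 -0.0503  0.092 ] along from start button 0.0958
top thumb_stop 0.48 [ 0.5953 -0.0728  0.071 ] along from start button 0.0722
top board_top 0.76 [ 0.5836 -0.0498  0.092 ] along from start button 0.0975
top end_stop 0.76 [0.5546 0.0616 0.044 ] along from start button 0.2126
tcp along 0.05029001883906031
```

The carriage is riding along with the button held, about 45 mm so far. Continuing.

Call:
play_rows(
  targets=[
    {"grip": 255, "linear": [-0.14, 0.48, 0], "delta_rot": [0, 0, 0]},
    {"grip": 255, "linear": [-0.31, 1.06, 0], "delta_rot": [0, 0, 0]},
    {"grip": 255, "linear": [-0.48, 1.64, 0], "delta_rot": [0, 0, 0]},
    {"grip": 255, "linear": [-0.65, 2.22, 0], "delta_rot": [0, 0, 0]},
    {"grip": 255, "linear": [-0.82, 2.8, 0], "delta_rot": [0, 0, 0]},
    {"grip": 255, "linear": [-0.99, 3.38, 0], "delta_rot": [0, 0, 0]},
    {"grip": 255, "linear": [-1.16, 3.96, 0], "delta_rot": [0, 0, 0]},
    {"grip": 255, "linear": [-1.33, 4.54, 0], "delta_rot": [0, 0, 0]},
    {"grip": 255, "linear": [-1.5, 5.12, 0], "delta_rot": [0, 0, 0]},
    {"grip": 255, "linear": [-1.67, 5.7, 0], "delta_rot": [0, 0, 0]},
  ],
)

```text
time: 8.25
ee_pos: [0.5839, -0.037, 0.0388]
tcp_rot: [-180.0, 0.0, 106.2]
wrist_force: [3.5, 0.1, 5.0]
opening: -0.0001
grasp_force: 2.1
```

```bash
python3 chk.py wrist
```

```text
[ 0.5839 -0.037   0.0388] [3.5 0.1 5. ] 8.25
wrist thumb_stop 0.91 [ 0.5797 -0.0157  0.071 ] along from start button 0.1314
wrist board_top 0.65 [0.5726 0.0067 0.092 ] along from start button 0.1548
wrist end_stop 0.77 [0.5605 0.0531 0.044 ] along from start button 0.2027
tcp along 0.10972214794536958
```

Call:
play_rows(
  targets=[
    {"grip": 255, "linear": [-0.11, 0.38, 0], "delta_rot": [0, 0, 0]},
    {"grip": 255, "linear": [-0.22, 0.77, 0], "delta_rot": [0, 0, 0]},
    {"grip": 255, "linear": [-0.33, 1.15, 0], "delta_rot": [0, 0, 0]},
    {"grip": 255, "linear": [-0.45, 1.54, 0], "delta_rot": [0, 0, 0]},
    {"grip": 255, "linear": [-0.56, 1.92, 0], "delta_rot": [0, 0, 0]},
    {"grip": 255, "linear": [-0.64, 2.21, 0], "delta_rot": [0, 0, 0]},
    {"grip": 255, "linear": [-0.73, 2.5, 0], "delta_rot": [0, 0, 0]},
    {"grip": 255, "linear": [-0.81, 2.79, 0], "delta_rot": [0, 0, 0]},
    {"grip": 255, "linear": [-0.86, 2.98, 0], "delta_rot": [0, 0, 0]},
  ],
)

```text
time: 9.4
ee_pos: [0.5754, -0.0074, 0.0388]
tcp_rot: [180.0, -0.0, 106.2]
wrist_force: [4.0, 0.8, 4.6]
opening: 0.0004
grasp_force: 2.1
```

```bash
python3 chk.py
```

```text
[ 0.5754 -0.0074  0.0388] [4.  0.8 4.6] 9.4
tcp along 0.14054323678724295
```

Call:
play_rows(
  targets=[
    {"grip": 255, "linear": [-0.03, 0.1, 0], "delta_rot": [0, 0, 0]},
    {"grip": 255, "linear": [-0.06, 0.2, 0], "delta_rot": [0, 0, 0]},
    {"grip": 255, "linear": [-0.09, 0.3, 0], "delta_rot": [0, 0, 0]},
    {"grip": 255, "linear": [-0.12, 0.4, 0], "delta_rot": [0, 0, 0]},
    {"grip": 255, "linear": [-0.14, 0.5, 0], "delta_rot": [0, 0, 0]},
    {"grip": 255, "linear": [-0.17, 0.6, 0], "delta_rot": [0, 0, 0]},
    {"grip": 255, "linear": [-0.17, 0.6, 0], "delta_rot": [0, 0, 0]},
  ],
)

```text
time: 10.1
ee_pos: [0.5735, -0.0019, 0.0387]
tcp_rot: [-180.0, 0.0, 106.1]
wrist_force: [2.7, -1.1, 3.9]
opening: 0.0001
grasp_force: 2.1
```

```bash
python3 chk.py wrist
```

```text
[ 0.5735 -0.0019  0.0387] [ 2.7 -1.1  3.9] 10.1
wrist thumb_stop 0.92 [0.5701 0.0188 0.071 ] along from start button 0.1672
wrist board_top 0.73 [0.5627 0.0419 0.092 ] along from start button 0.1914
wrist button_top 0.32 [0.5597 0.0538 0.045 ] along from start button 0.2036
wrist end_stop 0.85 [0.5607 0.0525 0.044 ] along from start button 0.2022
tcp along 0.14637097754855863
```

Call:
play_rows(
  targets=[
    {"grip": 255, "linear": [-0.03, 0.1, 0], "delta_rot": [0, 0, 0]},
    {"grip": 255, "linear": [-0.06, 0.2, 0], "delta_rot": [0, 0, 0]},
    {"grip": 255, "linear": [-0.09, 0.3, 0], "delta_rot": [0, 0, 0]},
    {"grip": 255, "linear": [-0.12, 0.4, 0], "delta_rot": [0, 0, 0]},
    {"grip": 255, "linear": [-0.12, 0.4, 0], "delta_rot": [0, 0, 0]},
  ],
)

```text
time: 10.85
ee_pos: [0.5723, 0.0024, 0.0387]
tcp_rot: [-180.0, -0.0, 106.2]
wrist_force: [1.0, -2.9, 4.4]
opening: -0.0002
grasp_force: 2.1
```

```bash
python3 chk.py wrist
```

```text
[0.5723 0.0024 0.0387] [ 1.  -2.9  4.4] 10.85
wrist thumb_stop 0.78 [0.5701 0.02   0.071 ] along from start button 0.1683
wrist board_top 0.8 [0.5638 0.0426 0.092 ] along from start button 0.1918
wrist end_stop 0.75 [0.5601 0.0533 0.044 ] along from start button 0.2031
tcp along 0.15080900384952745
```

The carriage has stopped and the fingers are sliding on the button. I'll creep until the fingers touch the thumb stop, to confirm the carriage is fully home.

Call:
play_rows(
  targets=[
    {"grip": 255, "linear": [-0.03, 0.1, 0], "delta_rot": [0, 0, 0]},
    {"grip": 255, "linear": [-0.06, 0.2, 0], "delta_rot": [0, 0, 0]},
    {"grip": 255, "linear": [-0.07, 0.25, 0], "delta_rot": [0, 0, 0]},
    {"grip": 255, "linear": [-0.09, 0.3, 0], "delta_rot": [0, 0, 0]},
    {"grip": 255, "linear": [-0.09, 0.3, 0], "delta_rot": [0, 0, 0]},
  ],
)

```text
time: 11.6
ee_pos: [0.5719, 0.0047, 0.0389]
tcp_rot: [180.0, 0.1, 106.1]
wrist_force: [2.4, -6.3, 3.9]
opening: -0.0001
grasp_force: 4.3
```

Contact is firm at about 6.5 N with the carriage against the end stop. Lifting straight up.

Call:
play_rows(
  targets=[
    {"grip": 255, "linear": [0, 0, 0.3], "delta_rot": [0, 0, 0]},
    {"grip": 255, "linear": [0, 0, 0.7], "delta_rot": [0, 0, 0]},
    {"grip": 255, "linear": [0, 0, 1.2], "delta_rot": [0, 0, 0]},
    {"grip": 255, "linear": [0, -0.1, 2], "delta_rot": [0, 0, 0]},
    {"grip": 255, "linear": [0.1, -0.4, 3.5], "delta_rot": [0, 0, 0]},
    {"grip": 255, "linear": [0.1, -0.4, 6], "delta_rot": [0, 0, 0]},
    {"grip": 255, "linear": [0.1, -0.4, 9], "delta_rot": [0, 0, 0]},
    {"grip": 255, "linear": [0.1, -0.4, 12], "delta_rot": [0, 0, 0]},
    {"grip": 255, "linear": [0.1, -0.4, 12], "delta_rot": [0, 0, 0]},
  ],
)

```text
time: 12.5
ee_pos: [0.5742, 0.0017, 0.1642]
tcp_rot: [179.6, 0.1, 106.2]
wrist_force: [-0.5, 0.3, 0.6]
opening: 0.0003
grasp_force: 0.0
```

```bash
python3 chk.py wrist scene; ls pics
python3 - <<'E'
from h import *
p=bot.camera("wrist")
for r in bot.pinpoint(p,"button_top")[:1]: print(world(p,r["pixel"]))
E
```

```text
[0.5742 0.0017 0.1642] [-0.5  0.3  0.6] 12.5
wrist thumb_stop 0.75 [0.5709 0.0197 0.071 ] along from start button 0.1678
wrist board_top 0.67 [0.5631 0.041  0.092 ] along from start button 0.1905
wrist button_top 0.83 [ 0.578  -0.0081  0.045 ] along from start button 0.1391
wrist end_stop 0.9 [0.5581 0.052  0.044 ] along from start button 0.2024
scene thumb_stop 0.78 [0.5716 0.0094 0.071 ] along from start button 0.1578
scene board_top 0.6 [0.5645 0.0497 0.092 ] along from start button 0.1984
scene button_top 0.47 [ 0.5894 -0.0146  0.045 ] along from start button 0.1297
scene end_stop 0.94 [0.5581 0.053  0.044 ] along from start button 0.2034
tcp along 0.14957507859911245
scene1.png
scene1c.png
scene_1250.png
top1.png
top1c.png
top_675.png
w1.png
w2.png
wrist_1010.png
wrist_1085.png
wrist_1250.png
wrist_675.png
wrist_825.png
[ 0.57685999 -0.00794218  0.05013055]
```

The button is back up at z = 0.050, and its centre is about 62 mm short of the end stop. One last look before handing in.

View pics/wrist_1250.png

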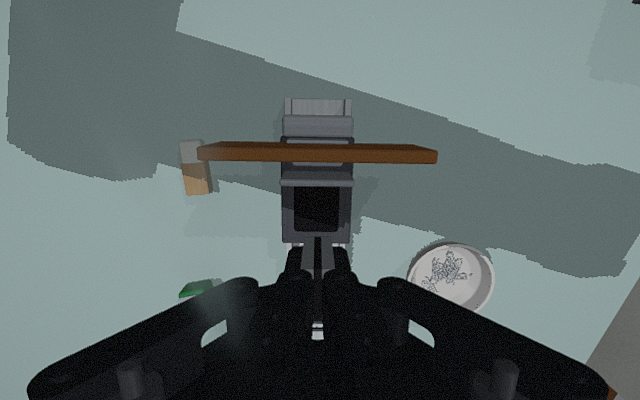

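The carriage's front edge (row 137) is against the end stop (rows 115–137). The button is up at (317, 208), the board is upright, and the eraser and dish look undisturbed.

```bash
python3 -c "
from workcell import bot
print(bot.job_done())"
```

```text
the job is handed in; nothing more can be done
None
```

The carriage was pushed to the end stop with the lock button held down, the button sprang back up to lock it there, the arm is clear above it, and the job is handed in (no verdict came back).

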